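# Weigh down the bonded lenses

## Task

Four round lenses have just been bonded to their black rubber curing pads: on each, stand the round-footed brass weight whose foot is as wide as the lens, upright and centred on it. Start with the largest, then the next largest and so on down to the smallest, as the largest must cure longest; set each one down gently and let go of it before you fetch the next. Leave the square-footed weight and the rose gold frame where they lie.

Things in the scene. Friction and masses are not known exactly. Their poses are not given: they have to be found in the camera images.
- weight_large: the largest of the four round-footed brass bench weights, loose, about 530 g (give or take a fifth). A round flat foot 66 mm in diameter and 16 mm thick, above it a thin neck 14 mm in diameter, and from 28 to 54 mm above the underside a cylindrical knob 20 mm in diameter to hold it by from above (the knob, neck and height are the same on all four). Origin: centre of the underside; z up along the knob.
- weight_medium: the second largest of the four round-footed brass bench weights, loose, about 380 g (give or take a fifth). A round flat foot 54 mm in diameter and 16 mm thick, above it a thin neck 14 mm in diameter, and from 28 to 54 mm above the underside a cylindrical knob 20 mm in diameter to hold it by from above (the knob, neck and height are the same on all four). Origin: centre of the underside; z up along the knob.
- weight_small: the second smallest of the four round-footed brass bench weights, loose, about 260 g (give or take a fifth). A round flat foot 42 mm in diameter and 16 mm thick, above it a thin neck 14 mm in diameter, and from 28 to 54 mm above the underside a cylindrical knob 20 mm in diameter to hold it by from above (the knob, neck and height are the same on all four). Origin: centre of the underside; z up along the knob.
- weight_tiny: the smallest of the four round-footed brass bench weights, loose, about 165 g (give or take a fifth). A round flat foot 30 mm in diameter and 16 mm thick, above it a thin neck 14 mm in diameter, and from 28 to 54 mm above the underside a cylindrical knob 20 mm in diameter to hold it by from above (the knob, neck and height are the same on all four). Origin: centre of the underside; z up along the knob.
- pad_large: curing pad with the largest lens: a fixed black rubber disc 76 mm in diameter and 10 mm high (all four pads alike), with a pale flat round lens 66 mm in diameter and 5 mm thick bonded on its middle. Origin: centre of the pad's underside, on the counter; z up; the lens's top face is 15 mm above the origin.
- pad_medium: curing pad with the second largest lens: a fixed black rubber disc 76 mm in diameter and 10 mm high (all four pads alike), with a pale flat round lens 54 mm in diameter and 5 mm thick bonded on its middle. Origin: centre of the pad's underside, on the counter; z up; the lens's top face is 15 mm above the origin.
- pad_small: curing pad with the second smallest lens: a fixed black rubber disc 76 mm in diameter and 10 mm high (all four pads alike), with a pale flat round lens 42 mm in diameter and 5 mm thick bonded on its middle. Origin: centre of the pad's underside, on the counter; z up; the lens's top face is 15 mm above the origin.
- pad_tiny: curing pad with the smallest lens: a fixed black rubber disc 76 mm in diameter and 10 mm high (all four pads alike), with a pale flat round lens 30 mm in diameter and 5 mm thick bonded on its middle. Origin: centre of the pad's underside, on the counter; z up; the lens's top face is 15 mm above the origin.
- square_weight: a brass bench weight with the same neck and knob but a square foot, 44 x 44 x 16 mm, 54 mm high in all, loose; not part of the job. Origin: centre of the underside; z up.
- frame: rose gold round spectacle frame lying flat near the back of the counter, loose, about 140 mm wide along its y, 50 mm along its x and 10 mm high; not part of the job. Origin: on the counter under the middle of the bridge.
Mind the look-alikes: they are no part of the job. Leave any orange or white look-alike of the weight_medium alone. What is shaped like the pad_tiny but red is not meant.

How it is judged:
By the outcome, as a careful person would: the job done as asked, in the order asked, and still so for the second after the job is handed in, with the robot touching nothing.
It also fails if it takes over 96 s, if anything falls off the work surface, if the arm or the gripper's body presses on something with over 40 N, if the wrist force passes 120 N, or if a joint passes its speed limit or range.

## Robot

A 6-joint arm with a two-finger parallel gripper is mounted at the origin on the work surface. World frame = base frame: x ahead of the robot, y to its left, z up, the work surface at z = 0. Lengths are in m, angles in rad, forces in N, time in s.
With the tool pointing down it reaches from about 0.375 to 0.975 m from the base axis. Payload 3.8 kg.
Tool frame: the origin (TCP) lies on the centre line of the jaws, within the pads' length; the fingertips stand 25 mm ahead of it and the grasp point (between the pads) lies 6 mm ahead of it; z points along the fingers, y is the direction in which the jaws open and shut (so a half turn about z gives the same grasp; the last joint's range is limited). The gripper opens to 85 mm and grips with 20 to 120 N. Pads are 22 mm wide; open, the fingers measure 114 mm over their backs; the gripper's body (76 mm by 85 mm) begins 54 mm behind the grasp point. The pads swing forward as they close: fully open they stand 13 mm farther back than shut.
Start: joints at [-1.298, 0.264, 1.604, -0, 1.274, -0.037], TCP at [0.206, -0.643, 0.256] pointing down, gripper open.
Joint ranges: [-2.63, 2.63], [-0.94, 2.18], [0.31, 2.57], [-1.31, 4.45], [0, 2.66], [-2.55, 2.55]. Speed limits (rad/s): [2.57, 2.57, 3.14, 3.14, 3.14, 3.14].

## Interface

Orientations are given as a rotation vector (axis times angle).
In Python, from workcell import bot gives the robot as it stands.
- The arm moves only by the tool servo_tool, never from a script. Its argument "moves" is a list of rows, each a list of 3 entries, a list of its own where there are three numbers: the closure in counts, from 0 (fully open) to 255 (shut), then the shift along the tool's x, y, z in m, then the turn about the tool's z in rad. A call has exactly 8 rows; each row shifts and turns the pose as measured when the row begins, along the tool's axes as they then stand; what a row does not reach is not made up. A row lasts 1/12 s, in which the tool goes at most 41.7 mm and 7.16 degrees, less where a joint would pass 70% of its speed; a pose out of reach is approached as far as the arm can. A call is refused whole if a number of a shift passes 0.0417 or a number of a turn 0.125, either way. A call with a gripper value outside its range is refused whole. The fingers move at their own pace and stop on an object; "newtons" is the grip in N (left out, the last holds). Time passes only in rows, so rows that do not move let the fingers close, or fill a call up. It gives the time, the measured TCP pose, the force and the opening at its end, in the units of the state.
- bot.read_state(): the state, without advancing time (a new reading comes with each control period).
- bot.read_camera(name): name is "scene" or "top"; returns a dict with "pixels" (384x512x3 uint8, red, green, blue), "depth" (384x512 float32, m along the optical axis (not along the pixel's ray), 0 where there is no reading), "intrinsics" (3x3 intrinsics, pixels), "R" (3x3) and "t" (3): a world point X has camera coordinates R X + t. Camera axes: x right, y down, z forward; pixel columns grow to the right and rows downward; lengths in m; the calibration is good to about 2 mm. A picture is of the moment at which its call begins.
- bot.finish_job(): hands the job in, once; it reports no verdict.
The state is a dict: "time": time; "q": joint angles; "joint_vel": joint speeds; "joint_torque": joint torques, N m; "tool_pos": TCP position; "tcp_rot": TCP orientation; "wrist_force": force on the tool from outside, world axes, zero at the start; "torque": the same for the moment, N m; "width": opening from 0.0 (shut) to 1.0 (fully open).
Only numpy, scipy, OpenCV 4.12 (cv2) and the standard library are available. Lean on these libraries where they do the work, as an engineer would, in place of code of your own. Each camera call takes 0.05 s, during which the arm holds its last target.

## Working session

There is one attempt and no reset: what is moved stays moved. The work goes in short steps, Python scripts to look and compute and a tool call to move; the robot and the scene stay as the last step left them, time stands still between calls to the robot, and variables do not carry over. Pictures are saved under pics/ and viewed, and the job is handed in when it is done.

Besides the shell and the picture viewer there is one more tool, called after "Emit:" as name(argument=value, ...), one argument or row to a line, values as JSON. servo_tool: Moves the arm, as the interface text tells. Its arguments: {"type":"object","properties":{"moves":{"type":"array","items":{"type":"array"}},"newtons":{"type":"number"}},"required":["moves"]}

```bash
ls; mkdir -p pics; python3 - <<'E'
from workcell import bot
import cv2,numpy as np
s=bot.read_state();print({k:np.round(v,3) for k,v in s.items()})
for n in("top","scene"):
    c=bot.read_camera(n);np.savez('cam_%s.npz'%n,**c)
    cv2.imwrite('pics/%s0.png'%n,cv2.resize(c['pixels'][:,:,::-1],(768,576),interpolation=cv2.INTER_CUBIC))
    print(n,c['intrinsics'],c['R'],c['t'])
E
```

```text
pics
{'time': np.float64(0.0), 'q': array([-1.298,  0.265,  1.605,  0.   ,  1.274, -0.037]), 'joint_vel': array([ 0.001,  0.001, -0.   ,  0.   ,  0.   , -0.001]), 'joint_torque': array([-2.0000e-03, -5.1511e+01, -3.6731e+01, -0.0000e+00,  1.3000e-02,
       -0.0000e+00]), 'tool_pos': array([ 0.206, -0.642,  0.255]), 'tcp_rot': array([-3.102, -0.484,  0.   ]), 'wrist_force': array([ 0.01 , -0.736, -0.032]), 'torque': array([ 0.037,  0.027, -0.014]), 'width': np.float64(0.997)}
top [[374.45374945   0.         257.48982414]
 [  0.         374.45374945 195.99252915]
 [  0.           0.           1.        ]] [[ 5.31698528e-04 -9.99999846e-01  1.58795942e-04]
 [-9.97111679e-01 -5.42223032e-04 -7.59473884e-02]
 [ 7.59474628e-02 -1.17956173e-04 -9.97111814e-01]] [-0.03176995  0.53631745  0.95223352]
scene [[347.82868999   0.         254.68990618]
 [  0.         347.82868999 190.38787196]
 [  0.           0.           1.        ]] [[-0.830627    0.55663875  0.01456322]
 [ 0.39791097  0.61165966 -0.68376847]
 [-0.38951976 -0.56216169 -0.72955369]] [ 0.49035898 -0.16950621  0.88099499]
```

View pics/top0.png

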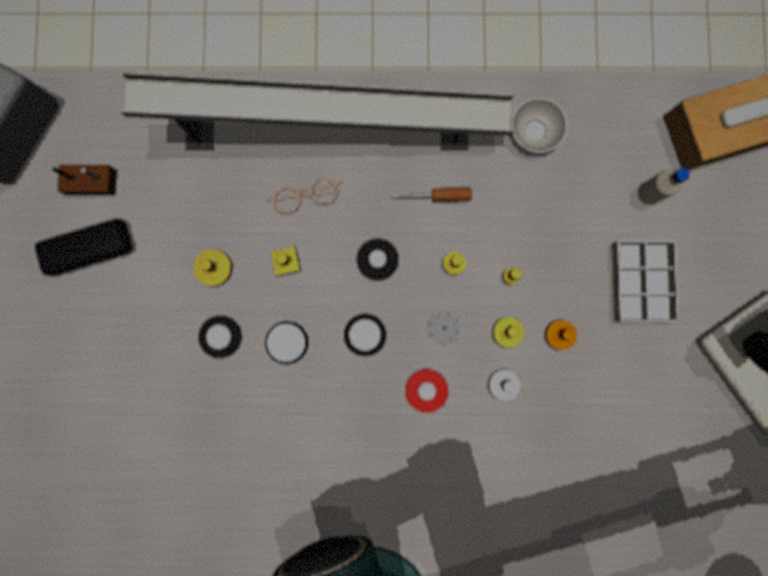

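View pics/scene0.png

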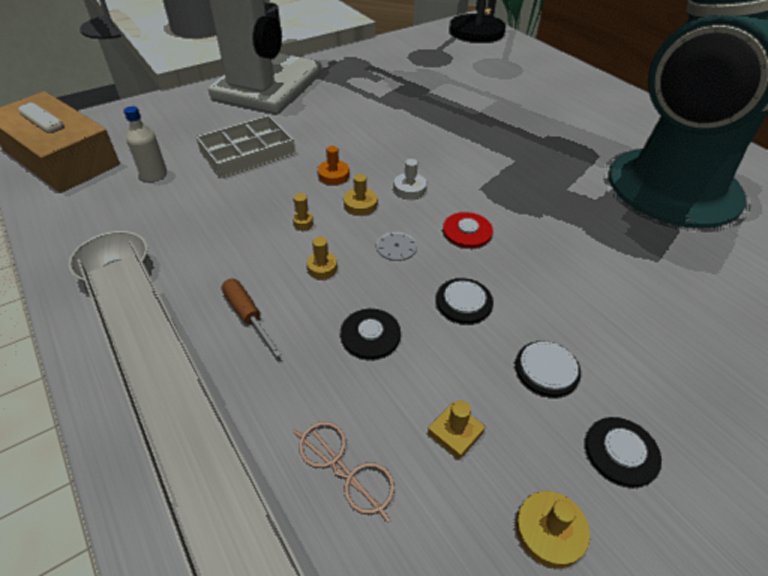

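The top view (768-px scale) shows these items:
- **Black pads:** (377,259), (220,336), (286,342) and (365,334). The red pad at (427,390) is a look-alike.
- **Brass round weights:** (212,267), (455,262), (513,275) and (508,332). The square weight is at (285,261).
- **Look-alike weights:** orange at (561,334) and white at (505,384).
- **Grey dial disc:** (443,328).

Next I'll measure them.

```bash
cat > H.py <<'E'
import cv2,numpy as np
from workcell import bot
def ray(c,uv,z):
    K,R,t=c['intrinsics'],c['R'],c['t']
    o=-R.T@t; d=R.T@np.linalg.inv(K)@np.array([uv[0],uv[1],1.])
    return (o+d*(z-o[2])/d[2])
def proj(c,X):
    p=c['intrinsics']@(c['R']@np.asarray(X)+c['t']);return p[:2]/p[2]
def cloud(c):
    v,u=np.mgrid[0:384,0:512];d=c['depth']
    P=np.stack([u,v,np.ones_like(u)],-1)@np.linalg.inv(c['intrinsics']).T*d[...,None]
    return (P-c['t'])@c['R']
def blobs(mask,amin):
    n,l,s,ce=cv2.connectedComponentsWithStats(mask.astype(np.uint8))
    return [(l==i,ce[i],s[i]) for i in range(1,n) if s[i][4]>amin]
E
python3 - <<'E'
from H import *
for n in("top","scene"):
    c=dict(np.load('cam_%s.npz'%n));P=cloud(c)
    hsv=cv2.cvtColor(c['pixels'],cv2.COLOR_RGB2HSV);h,s,v=[hsv[...,i].astype(int) for i in range(3)]
    print(n)
    br=(h>19)&(h<34)&(s>140)&(v>60)
    for m,ce,st in blobs(br,40):
        Q=P[m];k=Q[(Q[:,2]>.047)&(Q[:,2]<.062)];f=Q[(Q[:,2]>.010)&(Q[:,2]<.022)]
        w=ray(c,ce,.016)
        fx=cv2.minEnclosingCircle(f[:,:2].astype(np.float32)) if len(f) else None
        print('brass',np.round(ce,1),st[4],'knobN',len(k),np.round(k.mean(0),4) if len(k) else '', 'foot',len(f),np.round(fx[0],4) if fx else '',round(2*fx[1],4) if fx else '')
    # lenses: pale
    pale=(s<40)&(v>(150))
    for m,ce,st in blobs(pale,40):
        w=ray(c,ce,.015)
        if not(.3<w[0]<.8 and -.4<w[1]<.4) or st[4]>2500: continue
        cs,_=cv2.findContours(m.astype(np.uint8),0,1);cc=max(cs,key=cv2.contourArea).reshape(-1,2)
        W=np.array([ray(c,p,.015) for p in cc])[:,:2].astype(np.float32)
        a=2*np.sqrt(st[4]/np.pi)*c['depth'][m].mean()/c['intrinsics'][0,0]
        print('pale',np.round(ce,1),st[4],np.round(w,4),'dia eq',round(a,4))
    dark=(v<45)
    for m,ce,st in blobs(dark,150):
        w=ray(c,ce,.010)
        if not(.3<w[0]<.8 and -.4<w[1]<.4) or st[4]>2500: continue
        cs,_=cv2.findContours(m.astype(np.uint8),0,1);cc=max(cs,key=cv2.contourArea)
        hull=cv2.convexHull(cc);e=cv2.fitEllipse(cc)
        print('dark',np.round(ce,1),st[4],'ell',np.round(e[0],1),np.round(e[1],1),np.round(ray(c,e[0],.007),4))
c=dict(np.load('cam_top.npz'))
crop=c['pixels'][150:285,120:400,::-1];cv2.imwrite('pics/crop0.png',cv2.resize(crop,(784,378),interpolation=cv2.INTER_CUBIC))
E
```

```text
top
brass [189.9 173.9] 237 knobN 49 [0.5966 0.1462 0.0521] foot 177 [0.5945 0.1456] 0.0544
brass [141.4 178.1] 437 knobN 51 [0.5855 0.2738 0.0525] foot 373 [0.5843 0.2736] 0.0634
brass [302.5 175.2] 158 knobN 48 [ 0.5937 -0.1497  0.053 ] foot 97 [ 0.5919 -0.1494] 0.0374
brass [341.  183.5] 87 knobN 37 [ 0.5693 -0.2479  0.053 ] foot 37 [ 0.5693 -0.2479] 0.0249
brass [338.4 221.2] 295 knobN 52 [ 0.4724 -0.2425  0.0523] foot 229 [ 0.4704 -0.2419] 0.0512
pale [251.3 172.1] 58 [ 0.5998 -0.0152  0.015 ] dia eq 0.0226
pale [242.8 222.8] 245 [0.4668 0.0065 0.015 ] dia eq 0.0457
pale [190.1 227.9] 392 [0.4536 0.1434 0.015 ] dia eq 0.0577
pale [145.  224.2] 128 [0.4631 0.2605 0.015 ] dia eq 0.0332
pale [336.6 256.5] 195 [ 0.3802 -0.2357  0.015 ] dia eq 0.0402
pale [284.7 260.8] 68 [ 0.3691 -0.1017  0.015 ] dia eq 0.024
dark [251.3 172.9] 397 ell [251.3 172.6] [25.4 25.4] [ 0.5993 -0.015   0.007 ]
dark [147.3 224.4] 303 ell [146.3 224.2] [25.6 26.7] [0.4631 0.2595 0.007 ]
scene
brass [239.8 131.4] 299 knobN 37 [ 0.4733 -0.2364  0.0533] foot 206 [ 0.4728 -0.2382] 0.0544
brass [200.7 140.6] 145 
[... 314 characters left out ...]
448 [0.5862 0.2781] 0.0652
pale [273.2 122. ] 140 [ 0.383  -0.2284  0.015 ] dia eq 0.0323
pale [311.9 149.4] 78 [ 0.3708 -0.0976  0.015 ] dia eq 0.0221
pale [309.6 197. ] 389 [0.4681 0.0106 0.015 ] dia eq 0.0436
pale [246.3 218.5] 133 [ 0.601  -0.0122  0.015 ] dia eq 0.024
pale [366.1 242.6] 836 [0.4545 0.1478 0.015 ] dia eq 0.057
pale [416.9 297.6] 459 [0.4643 0.2643 0.015 ] dia eq 0.0373
dark [308.3 204.6] 397 ell [309.2 199.8] [28.4 34.8] [0.468  0.0108 0.007 ]
dark [246.7 223.2] 865 ell [246.7 222.4] [33.  39.2] [ 0.6021 -0.0094  0.007 ]
dark [360.8 254.8] 283 ell [365.6 243.9] [36.7 42.8] [0.4517 0.1465 0.007 ]
dark [414.  302.9] 1176 ell [414.9 301.3] [40.5 53.8] [0.4663 0.2656 0.007 ]
```

View pics/crop0.png

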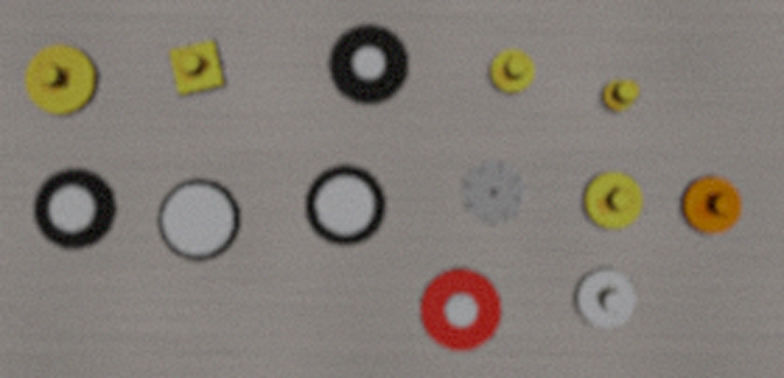

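Identification:
- **Weights, by foot diameter in the top camera:** large at px (141,178), medium at (338,221), small at (302,175), tiny at (341,183).
- **Lenses, by size:** large at (190,228), medium at (243,223), small at (145,224), tiny at (251,172).
- **Not part of the job:** the orange and white weights, the red pad, the grey dial and the square weight at (190,174).

The enlarged crop confirms all of this. Moving now.

Emit:
servo_tool(
  moves=[
    [100,[0.01,-0.03,0],0.1],
    [100,[0.01,-0.035,0],0.1],
    [100,[0.012,-0.035,0],0.1],
    [100,[0.014,-0.038,0],0],
    [100,[0.014,-0.038,0],0],
    [100,[0.014,-0.038,0],0],
    [100,[0.014,-0.038,0],0],
    [100,[0.014,-0.038,0],0],
  ],
  newtons=60,
)

```text
time: 0.77
tool_pos: [0.2849, -0.3439, 0.2478]
tcp_rot: [-3.133, 0.027, 0.008]
wrist_force: [0.6, 0.9, 1.3]
width: 0.61
```

Emit:
servo_tool(
  moves=[
    [120,[0.017,-0.038,0],0],
    [120,[0.017,-0.038,0],0],
    [120,[0.017,-0.038,0],0],
    [120,[0.017,-0.038,0],0],
    [120,[0.017,-0.038,0],0],
    [120,[0.017,-0.038,0],0],
    [120,[0.017,-0.038,0],0],
    [120,[0.017,-0.038,0],0],
  ],
)

```text
time: 1.43
tool_pos: [0.4203, -0.0393, 0.2478]
tcp_rot: [-3.132, 0.035, 0.007]
wrist_force: [2.0, -0.6, -0.8]
width: 0.529
```

Emit:
servo_tool(
  moves=[
    [120,[0.017,-0.038,0.01],0],
    [120,[0.017,-0.038,0.01],0],
    [120,[0.017,-0.038,0.01],0],
    [120,[0.017,-0.038,0.01],0],
    [120,[0.017,-0.038,0.01],0],
    [120,[0.017,-0.038,0.01],0],
    [120,[0.0,-0.02,0.01],0],
    [120,[0.0,0,0.0],0],
  ],
)

```text
time: 2.1
tool_pos: [0.523, 0.21, 0.1804]
tcp_rot: [-3.132, 0.021, -0.0]
wrist_force: [-0.9, -0.0, -0.1]
width: 0.529
```

Emit:
servo_tool(
  moves=[
    [120,[0.012,-0.012,0.015],0],
    [120,[0.012,-0.012,0.015],0],
    [120,[0.012,-0.012,0.015],0],
    [120,[0.012,-0.012,0.015],0],
    [120,[0.01,-0.012,0.015],0],
    [120,[0.005,-0.006,0.005],0],
    [120,[0,0,0.0],0],
    [120,[0.0,0,0.0],0],
  ],
)

```text
time: 2.77
tool_pos: [0.5868, 0.2747, 0.0966]
tcp_rot: [-3.138, 0.015, 0.008]
wrist_force: [0.4, -0.2, 0.1]
width: 0.529
```

Emit:
servo_tool(
  moves=[
    [120,[-0.001,-0.001,0.012],0],
    [120,[0,0,0.012],0],
    [120,[0,0,0.012],0],
    [120,[0,0,0.009],0],
    [120,[0,0,0.002],0],
    [120,[0,0,0],0],
    [120,[0,0,0.0],0],
    [120,[0.0,0,0.0],0],
  ],
)

```text
time: 3.43
tool_pos: [0.5841, 0.2725, 0.0474]
tcp_rot: [-3.138, 0.018, 0.007]
wrist_force: [0.2, 0.7, -0.1]
width: 0.528
```

```bash
python3 - <<'E'
from H import *
c=bot.read_camera('scene');cv2.imwrite('pics/s1.png',cv2.resize(c['pixels'][240:384,256:512,::-1],(768,432),interpolation=cv2.INTER_CUBIC))
print(bot.read_state()['tool_pos'])
E
```

```text
[0.5841454  0.27258425 0.04753706]
```

View pics/s1.png

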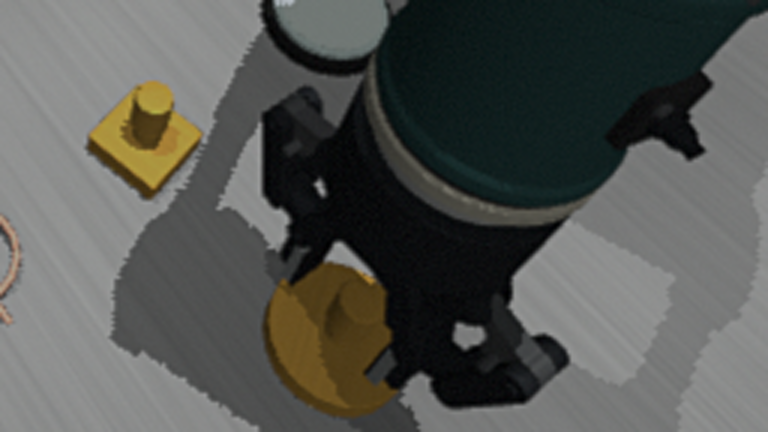

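The scene crop shows the knob, around crop px (355,300), between the open fingers. I'll correct by about 2 mm and close.

Emit:
servo_tool(
  moves=[
    [120,[0.0015,-0.003,-0.001],0],
    [120,[0,0,0],0],
    [255,[0,0,0],0],
    [255,[0,0,0],0],
    [255,[0,0,0],0],
    [255,[0,0,0],0],
    [255,[0,0,0.0],0],
    [255,[0.0,0,0.0],0],
  ],
)

```text
time: 4.15
tool_pos: [0.5875, 0.2769, 0.051]
tcp_rot: [-3.137, 0.018, 0.0]
wrist_force: [0.6, -0.1, 1.1]
width: 0.216
```

Emit:
servo_tool(
  moves=[
    [255,[0,0,0],0],
    [255,[0,0,-0.005],0],
    [255,[0,0,-0.01],0],
    [255,[0,0,-0.015],0],
    [255,[0,0,-0.015],0],
    [255,[0,0,-0.01],0],
    [255,[0,0,-0.005],0],
    [255,[0.0,0,0.0],0],
  ],
)

```text
time: 4.82
tool_pos: [0.5829, 0.2746, 0.1102]
tcp_rot: [-3.141, 0.018, 0.017]
wrist_force: [0.4, 0.5, -5.4]
width: 0.215
```

Emit:
servo_tool(
  moves=[
    [255,[-0.01,0.01,0],0],
    [255,[-0.02,0.02,0],0],
    [255,[-0.025,0.025,0],0],
    [255,[-0.025,0.025,0],0],
    [255,[-0.025,0.025,0],0],
    [255,[-0.02,0.02,0],0],
    [255,[-0.008,0.007,0],0],
    [255,[0.0,0,0.0],0],
  ],
)

```text
time: 5.48
tool_pos: [0.4415, 0.1403, 0.1074]
tcp_rot: [-3.14, 0.014, 0.019]
wrist_force: [0.5, 0.5, -4.6]
width: 0.211
```

```bash
python3 - <<'E'
from H import *
c=bot.read_camera('scene');cv2.imwrite('pics/s2.png',cv2.resize(c['pixels'][160:352,212:468,::-1],(768,576),interpolation=cv2.INTER_CUBIC))
for i in range(3):
  print(bot.read_state()['tool_pos'],bot.read_state()['wrist_force']);bot.read_camera('top')
E
```

```text
[0.44221517 0.14088871 0.10743735] [-1.05481469  0.52576007 -4.90453009]
[0.44396134 0.14180703 0.10803654] [ 0.7085546   0.17142395 -4.94084866]
[0.44526622 0.14244498 0.10860734] [ 0.13800554  0.52942176 -3.98577764]
```

View pics/s2.png

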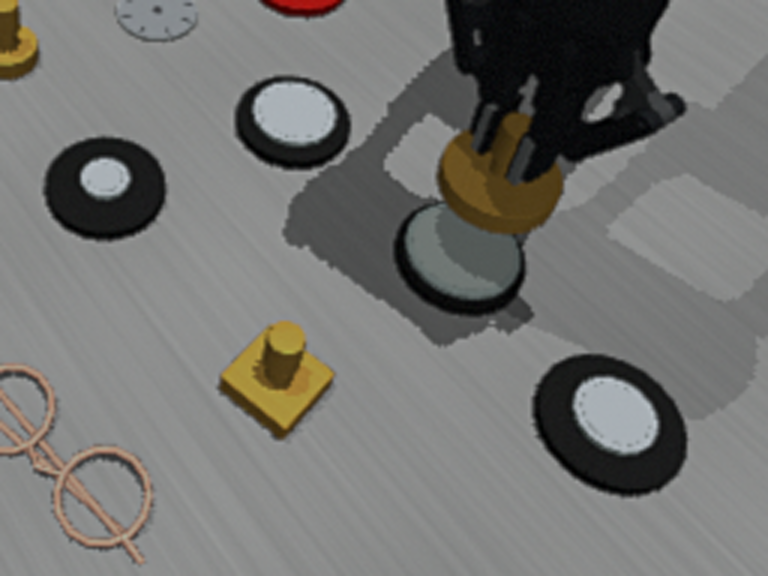

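Emit:
servo_tool(
  moves=[
    [255,[0.008,-0.003,0.01],0],
    [255,[0,0,0.01],0],
    [255,[0,0,0.007],0],
    [255,[0,0,0],0],
    [255,[0,0,0],0],
    [255,[0,0,0],0],
    [255,[0,0,0],0],
    [255,[0.0,0,0.0],0],
  ],
)

```text
time: 6.35
tool_pos: [0.4596, 0.15, 0.0815]
tcp_rot: [-3.137, 0.006, 0.005]
wrist_force: [-0.3, -0.8, -4.0]
width: 0.212
```

```bash
python3 - <<'E'
from H import *
c=bot.read_camera('scene');cv2.imwrite('pics/s3.png',cv2.resize(c['pixels'][190:290,300:440,::-1],(784,560),interpolation=cv2.INTER_CUBIC))
ps=[]
for i in range(4):
  ps.append(bot.read_state()['tool_pos']);bot.read_camera('top')
tp=np.mean(ps,0);print(np.round(ps,4),bot.read_state()['wrist_force'])
hsv=cv2.cvtColor(c['pixels'],cv2.COLOR_RGB2HSV);h,s,v=[hsv[...,i].astype(int) for i in range(3)]
br=(h>12)&(h<34)&(s>110)&(v>40)
P=cloud(c)
for m,ce,st in blobs(br,100):
    w=ray(c,ce,.06)
    if np.hypot(*(w[:2]-tp[:2]))<.05:
        Q=P[m];print(ce,st[4],np.histogram(Q[:,2],bins=np.arange(.02,.12,.005)))
E
```

```text
[[0.4596 0.15   0.0815]
 [0.4596 0.15   0.0816]
 [0.4597 0.15   0.0816]
 [0.4597 0.15   0.0816]] [ 0.56020702  0.39685337 -4.22248291]
[369.7537155 238.9118896] 942 (array([  0,   0,  30,  67,  82, 591,  11,   8,  19,  20,  13,  15,  56,
        21,   2,   0,   1,   0,   1]), array([0.02 , 0.025, 0.03 , 0.035, 0.04 , 0.045, 0.05 , 0.055, 0.06 ,
       0.065, 0.07 , 0.075, 0.08 , 0.085, 0.09 , 0.095, 0.1  , 0.105,
       0.11 , 0.115]))
```

View pics/s3.png

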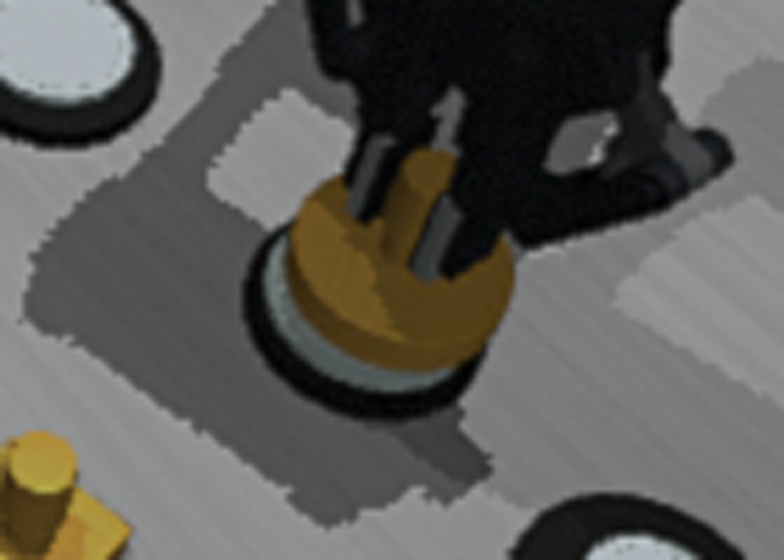

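```bash
cat >> H.py <<'E'
def held(c,tp,grip=.050,r=.033):
    """centre of the held foot seen by a camera: foot-top points, robust circle of known radius on contour"""
    hsv=cv2.cvtColor(c['pixels'],cv2.COLOR_RGB2HSV);h,s,v=[hsv[...,i].astype(int) for i in range(3)]
    br=(h>12)&(h<34)&(s>110)&(v>40)
    P=cloud(c);zt=tp[2]-grip+.016
    m=br&(abs(P[...,2]-zt)<.0035)&(np.hypot(P[...,0]-tp[0],P[...,1]-tp[1])<r+.015)
    vv,uu=np.nonzero(m)
    Q=np.array([ray(c,(u,v),zt)[:2] for u,v in zip(uu,vv)])
    hull=cv2.convexHull(Q.astype(np.float32)).reshape(-1,2)
    from scipy.optimize import least_squares
    f=least_squares(lambda p:np.hypot(hull[:,0]-p[0],hull[:,1]-p[1])-p[2],[*Q.mean(0),r],loss='soft_l1',f_scale=.001)
    (e,er)=cv2.minEnclosingCircle(Q.astype(np.float32))
    return f.x,np.array(e),er,len(Q)
E
python3 - <<'E'
from H import *
c=bot.read_camera('scene');tp=bot.read_state()['tool_pos'];print(tp,bot.read_state()['time']);print(held(c,tp))
E
```

```text
[0.45959378 0.14995753 0.08154823] 6.65
(array([0.46070025, 0.15414629, 0.03205599]), array([0.46049535, 0.15414383]), 0.03296534717082977, 616)
```

Emit:
servo_tool(
  moves=[
    [255,[-0.006,0.006,0],0],
    [255,[0,0,0.003],0],
    [255,[0,0,0.003],0],
    [255,[0,0,0.003],0],
    [255,[0,0,0.002],0],
    [255,[0,0,0],0],
    [255,[0,0,0],0],
    [255,[0.0,0,0.0],0],
  ],
)

```text
time: 7.32
tool_pos: [0.4524, 0.143, 0.0692]
tcp_rot: [-3.137, 0.007, 0.005]
wrist_force: [-0.4, -0.0, -4.3]
width: 0.211
```

```bash
python3 - <<'E'
from H import *
c=bot.read_camera('scene');tp=bot.read_state()['tool_pos'];print(tp,bot.read_state()['wrist_force']);print(held(c,tp))
E
```

```text
[0.45239801 0.14299662 0.06923408] [-1.84111900e-01  2.87307506e-03 -4.98639007e+00]
(array([0.45353697, 0.14699539, 0.03207264]), array([0.45304549, 0.14719144]), 0.03303695097565651, 596)
```

Emit:
servo_tool(
  moves=[
    [255,[0.001,-0.001,0.001],0],
    [255,[0,0,0.001],0],
    [255,[0,0,0.001],0],
    [255,[0,0,0.0005],0],
    [255,[0,0,0.0005],0],
    [255,[0,0,0],0],
    [255,[0,0,0],0],
    [255,[0.0,0,0.0],0],
  ],
)

```text
time: 8.03
tool_pos: [0.4546, 0.1446, 0.066]
tcp_rot: [-3.136, 0.007, 0.002]
wrist_force: [0.1, -0.6, -5.0]
width: 0.207
```

Emit:
servo_tool(
  moves=[
    [255,[-0.001,0.001,0.0006],0],
    [255,[0,0,0.0006],0],
    [255,[0,0,0.0006],0],
    [255,[0,0,0],0],
    [255,[0,0,0],0],
    [255,[0,0,0],0],
    [255,[0,0,0],0],
    [255,[0.0,0,0.0],0],
  ],
)

```text
time: 8.7
tool_pos: [0.4547, 0.1443, 0.066]
tcp_rot: [-3.135, 0.007, -0.001]
wrist_force: [-1.0, 0.2, 0.5]
width: 0.212
```

Emit:
servo_tool(
  moves=[
    [120,[0,0,0],0],
    [120,[0,0,0],0],
    [120,[0,0,0],0],
    [120,[0,0,0],0],
    [120,[0,0,-0.02],0],
    [120,[0,0,-0.03],0],
    [120,[0,0,-0.03],0],
    [120,[0.0,0,-0.01],0],
  ],
)

```text
time: 9.37
tool_pos: [0.4529, 0.1427, 0.1554]
tcp_rot: [-3.137, 0.007, 0.008]
wrist_force: [1.1, -0.0, 0.6]
width: 0.53
```

Emit:
servo_tool(
  moves=[
    [120,[0.002,0.03,0],0],
    [120,[0.002,0.038,0],0],
    [120,[0.002,0.038,0],0],
    [120,[0.002,0.038,0],0],
    [120,[0.002,0.038,0],0],
    [120,[0.002,0.038,0],0],
    [120,[0.002,0.038,0],0],
    [120,[0.002,0.038,0],0],
  ],
)

```text
time: 10.03
tool_pos: [0.4745, -0.1576, 0.1585]
tcp_rot: [-3.133, -0.016, -0.021]
wrist_force: [0.9, -0.0, -0.0]
width: 0.531
```

```bash
python3 - <<'E'
from H import *
print(bot.read_state()['tool_pos'])
for n in('top','scene'):
    c=bot.read_camera(n);print(n,held(c,np.array([.4543,.1437,.066 ]),.051))
    p=proj(c,[.454,.144,.03]).astype(int);print(p)
    cv2.imwrite('pics/%s4.png'%n,cv2.resize(c['pixels'][max(p[1]-50,0):p[1]+50,p[0]-60:p[0]+60,::-1],(720,600),interpolation=cv2.INTER_CUBIC))
    # lens/pad as seen: use the old lens centre
E
```

```text
[ 0.4745007  -0.15760749  0.15847878]
top (array([0.45295536, 0.14256287, 0.03192711]), array([0.4529658 , 0.14241259]), 0.032495781779289246, 406)
[188 227]
scene (array([0.45493347, 0.14750449, 0.0327957 ]), array([0.45468429, 0.14794971]), 0.03382062911987305, 782)
[366 235]
```

View pics/top4.png

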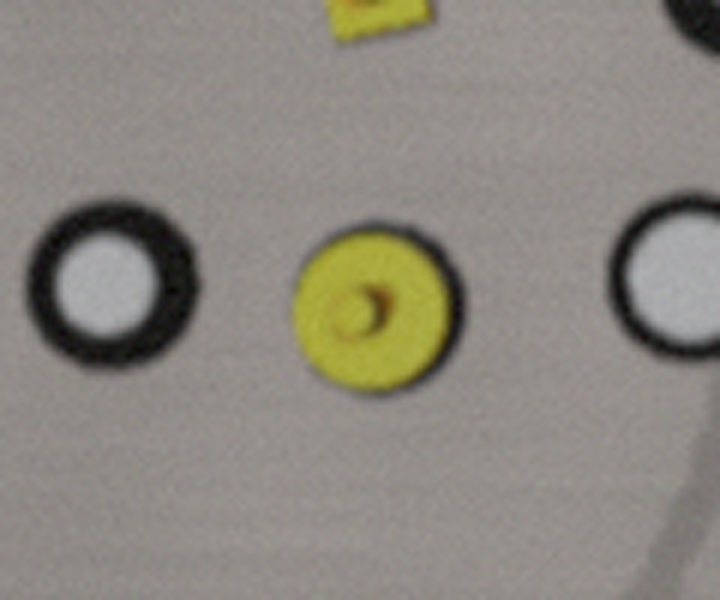

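View pics/scene4.png

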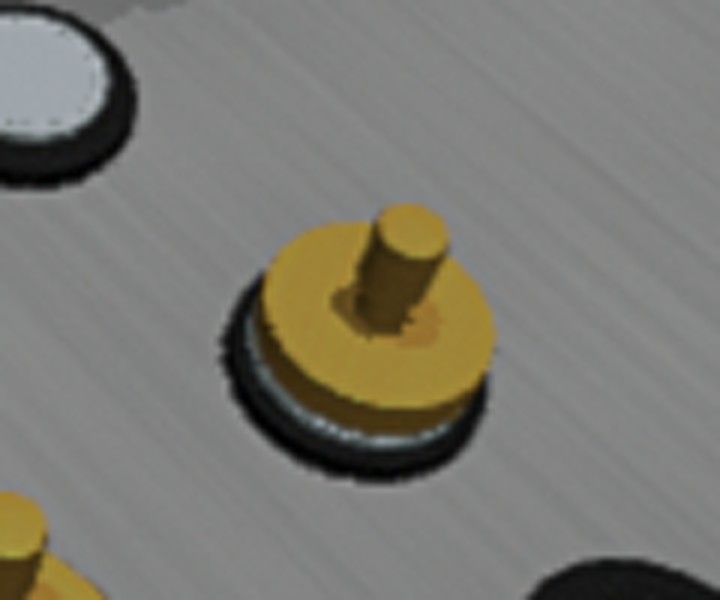

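The large weight sits within about 1 mm of its lens centre in both cameras. Top puts the foot at (.453,.1425) against the lens at (.4536,.1434). Scene puts it at (.4548,.1477) against (.4545,.1478). On to the medium weight, the brass one at top px (338,221). Its orange twin at (374,222) and white twin at (337,256) stay put.

Emit:
servo_tool(
  moves=[
    [120,[-0.002,0.025,0.01],0],
    [120,[-0.002,0.02,0.01],0],
    [120,[0,0.015,0.01],0],
    [120,[0,0.01,0.01],0],
    [120,[0,0.005,0.01],0],
    [120,[0,0,0.005],0],
    [120,[0,0,0],0],
    [120,[0,0,0],0],
  ],
)

```text
time: 10.8
tool_pos: [0.4721, -0.2366, 0.0979]
tcp_rot: [-3.132, -0.001, -0.022]
wrist_force: [-0.5, -0.8, 0.4]
width: 0.531
```

Emit:
servo_tool(
  moves=[
    [120,[0,0.003,0.012],0],
    [120,[0,0.001,0.012],0],
    [120,[0,0,0.012],0],
    [120,[0,0,0.008],0],
    [120,[0,0,0.002],0],
    [120,[0,0,0],0],
    [120,[0,0,0],0],
    [120,[0,0,0],0],
  ],
)

```text
time: 11.47
tool_pos: [0.474, -0.2371, 0.048]
tcp_rot: [-3.132, -0.008, -0.023]
wrist_force: [-0.7, -0.0, 0.5]
width: 0.528
```

Emit:
servo_tool(
  moves=[
    [120,[-0.002,0.003,-0.002],0],
    [120,[0,0,0],0],
    [120,[0,0,0],0],
    [255,[0,0,0],0],
    [255,[0,0,0],0],
    [255,[0,0,0],0],
    [255,[0,0,0],0],
    [255,[0,0,0],0],
  ],
)

```text
time: 12.13
tool_pos: [0.4735, -0.2418, 0.0529]
tcp_rot: [-3.135, -0.008, -0.031]
wrist_force: [0.5, 0.6, -0.1]
width: 0.211
```

Emit:
servo_tool(
  moves=[
    [255,[0,0,0],0],
    [255,[0,0,0],0],
    [255,[0,0,-0.01],0],
    [255,[0,0,-0.015],0],
    [255,[0,0,-0.015],0],
    [255,[0,0,-0.01],0],
    [255,[0,0,-0.005],0],
    [255,[0.0,0,0.0],0],
  ],
)

```text
time: 12.8
tool_pos: [0.4678, -0.2394, 0.1071]
tcp_rot: [-3.129, -0.008, -0.015]
wrist_force: [1.3, 0.6, -4.2]
width: 0.214
```

Emit:
servo_tool(
  moves=[
    [255,[0,-0.015,0],0],
    [255,[0,-0.03,0],0],
    [255,[0,-0.038,0],0],
    [255,[0,-0.04,0],0],
    [255,[0,-0.04,0],0],
    [255,[0,-0.035,0],0],
    [255,[0,-0.025,0],0],
    [255,[0.0,-0.012,0.0],0],
  ],
)

```text
time: 13.47
tool_pos: [0.4631, 0.0049, 0.1062]
tcp_rot: [-3.128, 0.009, -0.009]
wrist_force: [0.3, -0.3, -4.3]
width: 0.211
```

Emit:
servo_tool(
  moves=[
    [255,[0,-0.002,0.005],0],
    [255,[0,0,0.01],0],
    [255,[0,0,0.01],0],
    [255,[0,0,0.003],0],
    [255,[0,0,0],0],
    [255,[0,0,0],0],
    [255,[0,0,0],0],
    [255,[0.0,0,0.0],0],
  ],
)

```text
time: 14.13
tool_pos: [0.4583, 0.0089, 0.0711]
tcp_rot: [-3.128, 0.006, 0.005]
wrist_force: [0.5, 0.4, -5.1]
width: 0.209
```

```bash
cat >m.py <<'E'
from H import *
import sys
g,r=map(float,sys.argv[1:3])
c=bot.read_camera('scene');s=bot.read_state();tp=s['tool_pos'];print(tp,s['wrist_force'],s['time']);print(held(c,tp,g,r))
p=proj(c,tp-[0,0,.04]).astype(int)
cv2.imwrite('pics/h%d.png'%(s['time']*100),cv2.resize(c['pixels'][max(p[1]-50,0):p[1]+50,p[0]-60:p[0]+60,::-1],(720,600),interpolation=cv2.INTER_CUBIC));print('pics/h%d.png'%(s['time']*100))
E
python3 m.py .052 .027
```

```text
[0.45837985 0.00886189 0.07125356] [-0.51370896 -0.26080317 -3.97140374] 14.1833
(array([0.45961789, 0.01450781, 0.02593088]), array([0.45970628, 0.01537104]), 0.02679208479821682, 294)
pics/h1418.png
```

View pics/h1418.png

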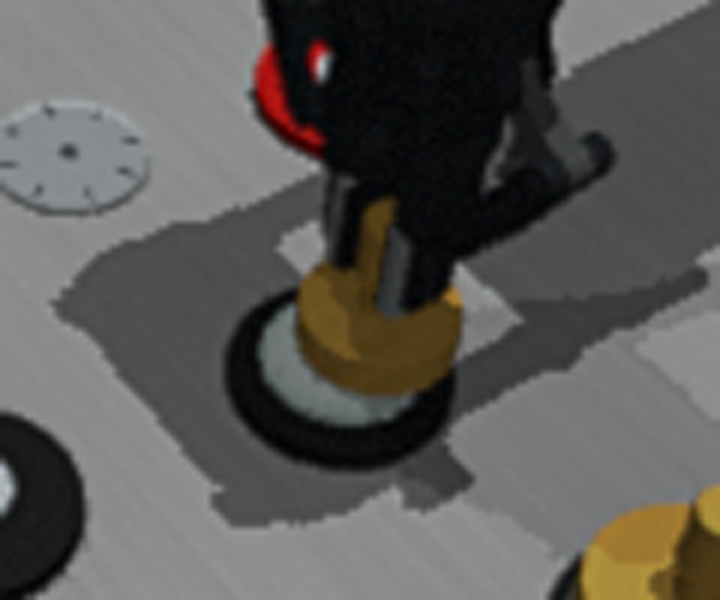

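Emit:
servo_tool(
  moves=[
    [255,[0.0085,0.0015,0],0],
    [255,[0,0,0],0],
    [255,[0,0,0],0],
    [255,[0,0,0],0],
    [255,[0,0,0],0],
    [255,[0,0,0],0],
    [255,[0,0,0],0],
    [255,[0.0,0,0.0],0],
  ],
)

```text
time: 14.85
tool_pos: [0.47, 0.0063, 0.0731]
tcp_rot: [-3.128, 0.008, -0.002]
wrist_force: [0.1, -0.5, -4.0]
width: 0.212
```

```bash
python3 m.py .052 .027; python3 m.py .050 .027;python3 - <<'E'
from H import *
c=bot.read_camera('scene');P=cloud(c);tp=bot.read_state()['tool_pos']
hsv=cv2.cvtColor(c['pixels'],cv2.COLOR_RGB2HSV);h,s,v=[hsv[...,i].astype(int) for i in range(3)]
m=(h>12)&(h<34)&(s>110)&(v>40)&(np.hypot(P[...,0]-tp[0],P[...,1]-tp[1])<.045)
z=P[m][:,2];print(np.histogram(z,np.arange(.016,.06,.002)));Q=P[m];Q=Q[abs(Q[:,2]-np.median(z))<.003];print(np.median(z),Q[:,:2].min(0),Q[:,:2].max(0))
E
```

```text
[0.47004555 0.00633281 0.07310579] [ 0.31262785  0.69405876 -4.98997403] 14.9
(array([0.47067184, 0.01155425, 0.02603888]), array([0.47064281, 0.01157069]), 0.026732604950666428, 302)
pics/h1490.png
[0.46999261 0.00633022 0.07305946] [-0.20506417  0.74037094 -3.62342725] 14.95
(array([0.4719961 , 0.0129949 , 0.02571253]), array([0.47192493, 0.01311043]), 0.026436934247612953, 235)
pics/h1495.png
(array([  0,   0,   1,  12,  12,  22,  17,  22,  18, 127, 164,   9,   3,
         1,   1,   1,   2,   3,   3,   2,   4]), array([0.016, 0.018, 0.02 , 0.022, 0.024, 0.026, 0.028, 0.03 , 0.032,
       0.034, 0.036, 0.038, 0.04 , 0.042, 0.044, 0.046, 0.048, 0.05 ,
       0.052, 0.054, 0.056, 0.058]))
0.03604943312541198 [ 0.44517159 -0.01546929] [0.49533196 0.03597092]
```

Emit:
servo_tool(
  moves=[
    [255,[-0.0022,-0.0005,0],0],
    [255,[0,0,0],0],
    [255,[0,0,0.001],0],
    [255,[0,0,0.001],0],
    [255,[0,0,0.001],0],
    [255,[0,0,0],0],
    [255,[0,0,0],0],
    [255,[0.0,0,0.0],0],
  ],
)

```text
time: 15.67
tool_pos: [0.4671, 0.007, 0.0695]
tcp_rot: [-3.128, 0.008, -0.001]
wrist_force: [-0.4, -0.1, -4.5]
width: 0.212
```

```bash
python3 m.py .053 .027
```

```text
[0.46713571 0.00704745 0.06950632] [-0.22510754 -0.29293977 -4.24056996] 15.7167
(array([0.46795162, 0.01251988, 0.02645029]), array([0.46794799, 0.01258345]), 0.027202723547816277, 313)
pics/h1571.png
```

Emit:
servo_tool(
  moves=[
    [255,[0.0005,0,0.0006],0],
    [255,[0,0,0.0006],0],
    [255,[0,0,0.0006],0],
    [255,[0,0,0.0006],0],
    [255,[0,0,0.0006],0],
    [255,[0,0,0],0],
    [255,[0,0,0],0],
    [255,[0.0,0,0.0],0],
  ],
)

```text
time: 16.38
tool_pos: [0.4683, 0.0071, 0.0683]
tcp_rot: [-3.128, 0.008, -0.002]
wrist_force: [-1.9, 0.1, 0.7]
width: 0.211
```

Emit:
servo_tool(
  moves=[
    [120,[0,0,0],0],
    [120,[0,0,0],0],
    [120,[0,0,0],0],
    [120,[0,0,0],0],
    [120,[0,0,-0.02],0],
    [120,[0,0,-0.03],0],
    [120,[0,0,-0.03],0],
    [120,[0.0,0,-0.01],0],
  ],
)

```text
time: 17.05
tool_pos: [0.4676, 0.0058, 0.1585]
tcp_rot: [-3.128, 0.008, 0.003]
wrist_force: [1.5, 0.0, 0.2]
width: 0.529
```

Emit:
servo_tool(
  moves=[
    [120,[0.015,0.02,0],0],
    [120,[0.02,0.025,0],0],
    [120,[0.025,0.03,0],0],
    [120,[0.025,0.03,0],0],
    [120,[0.02,0.025,0],0],
    [120,[0.015,0.018,0],0],
    [120,[0.003,0.005,0.01],0],
    [120,[0.0,0,0.01],0],
  ],
)

```text
time: 17.72
tool_pos: [0.601, -0.1547, 0.1417]
tcp_rot: [-3.13, 0.003, -0.027]
wrist_force: [0.7, -0.2, -0.3]
width: 0.527
```

```bash
cat > chk.py <<'E'
from H import *
import sys
x,y,r=map(float,sys.argv[1:4])
print(bot.read_state()['tool_pos'])
ims=[]
for n in('top','scene'):
    c=bot.read_camera(n);print(n,held(c,np.array([x,y,.066]),.051,r))
    p=proj(c,[x,y,.03]).astype(int);q=c['pixels'][max(p[1]-35,0):p[1]+35,p[0]-35:p[0]+35,::-1]
    ims.append(cv2.resize(q,(400,400),interpolation=cv2.INTER_CUBIC))
f='pics/c%d.png'%(bot.read_state()['time']*100);cv2.imwrite(f,np.hstack(ims));print(f)
E
python3 chk.py .468 .007 .027
```

```text
[ 0.60098601 -0.15469273  0.14174747]
top (array([0.46647972, 0.00624088, 0.02599905]), array([0.4665961 , 0.00645148]), 0.026751039549708366, 264)
scene (array([0.4683131 , 0.01145268, 0.02663122]), array([0.46877965, 0.01183011]), 0.027733363211154938, 365)
pics/c1781.png
```

View pics/c1781.png

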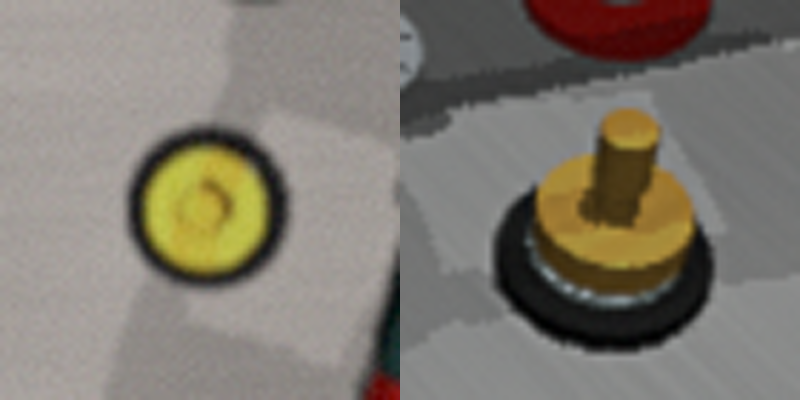

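Emit:
servo_tool(
  moves=[
    [120,[-0.006,-0.006,0.012],0],
    [120,[0,0,0.012],0],
    [120,[0,0,0.012],0],
    [120,[0,0,0.006],0],
    [120,[0,0,0],0],
    [120,[0,0,0],0],
    [120,[0,0,0],0],
    [120,[0,0,0],0],
  ],
)

```text
time: 18.48
tool_pos: [0.5869, -0.1391, 0.0918]
tcp_rot: [-3.125, -0.008, -0.006]
wrist_force: [0.0, 0.4, -0.5]
width: 0.527
```

The picture shows the medium weight upright and concentric on its pad, with top foot (.4665,.0063) against lens (.4668,.0065). Now the small weight.

Emit:
servo_tool(
  moves=[
    [120,[0.006,0.009,0],0],
    [120,[0,0,0],0],
    [120,[0,0,0.01],0],
    [120,[0,0,0.012],0],
    [120,[0,0,0.012],0],
    [120,[0,0,0.005],0],
    [120,[0,0,0],0],
    [120,[0,0,0],0],
  ],
)

```text
time: 19.15
tool_pos: [0.5957, -0.1498, 0.0502]
tcp_rot: [-3.126, -0.006, -0.012]
wrist_force: [1.2, 1.0, 0.7]
width: 0.53
```

Emit:
servo_tool(
  moves=[
    [120,[-0.002,-0.001,0],0],
    [120,[0,0,0],0],
    [120,[0,0,0],0],
    [255,[0,0,0],0],
    [255,[0,0,0],0],
    [255,[0,0,0],0],
    [255,[0,0,0],0],
    [255,[0,0,0],0],
  ],
)

```text
time: 19.82
tool_pos: [0.5933, -0.1483, 0.0505]
tcp_rot: [-3.126, -0.007, -0.012]
wrist_force: [0.3, 0.4, 0.1]
width: 0.214
```

Emit:
servo_tool(
  moves=[
    [255,[0,0,0],0],
    [255,[0,0,0],0],
    [255,[0,0,-0.01],0],
    [255,[0,0,-0.02],0],
    [255,[0,0,-0.03],0],
    [255,[0,0,-0.03],0],
    [255,[0,0,-0.02],0],
    [255,[0.0,0,0.0],0],
  ],
)

```text
time: 20.48
tool_pos: [0.5885, -0.1488, 0.1623]
tcp_rot: [-3.123, -0.006, 0.005]
wrist_force: [1.0, -0.5, -0.5]
width: 0.212
```

Emit:
servo_tool(
  moves=[
    [255,[-0.006,-0.02,0],0],
    [255,[-0.01,-0.033,0],0],
    [255,[-0.011,-0.038,0],0],
    [255,[-0.011,-0.038,0],0],
    [255,[-0.011,-0.038,0],0],
    [255,[-0.011,-0.038,0],0],
    [255,[-0.011,-0.038,0],0],
    [255,[-0.011,-0.038,0.0],0],
  ],
)

```text
time: 21.15
tool_pos: [0.5039, 0.1332, 0.1639]
tcp_rot: [-3.128, 0.016, -0.001]
wrist_force: [0.3, 0.0, -2.4]
width: 0.214
```

Emit:
servo_tool(
  moves=[
    [255,[-0.012,-0.035,0],0],
    [255,[-0.011,-0.03,0],0],
    [255,[-0.01,-0.025,0],0],
    [255,[-0.006,-0.018,0],0],
    [255,[-0.002,-0.008,0.01],0],
    [255,[0,0,0.012],0],
    [255,[0,0,0.01],0],
    [255,[0,0,0],0],
  ],
)

```text
time: 21.82
tool_pos: [0.4526, 0.2614, 0.1243]
tcp_rot: [-3.129, -0.0, 0.013]
wrist_force: [-1.6, 0.0, -3.3]
width: 0.214
```

Emit:
servo_tool(
  moves=[
    [255,[0.011,0,0.01],0],
    [255,[0,0,0.015],0],
    [255,[0,0,0.015],0],
    [255,[0,0,0.01],0],
    [255,[0,0,0.002],0],
    [255,[0,0,0],0],
    [255,[0,0,0],0],
    [255,[0,0,0],0],
  ],
)

```text
time: 22.48
tool_pos: [0.4635, 0.2557, 0.0664]
tcp_rot: [-3.133, 0.01, 0.022]
wrist_force: [-0.9, -0.1, -2.5]
width: 0.218
```

```bash
python3 m.py .050 .021
```

```text
[0.4637406  0.25587883 0.06664868] [-0.42228031 -0.59489824 -2.57729981] 22.5333
(array([0.46720937, 0.25821804, 0.01948975]), array([0.46667817, 0.25838211]), 0.020455798134207726, 286)
pics/h2253.png
```

Emit:
servo_tool(
  moves=[
    [255,[0,0,-0.004],0],
    [255,[-0.002,-0.0055,0],0],
    [255,[0,0,0],0],
    [255,[0,0,0],0],
    [255,[0,0,0],0],
    [255,[0,0,0],0],
    [255,[0,0,0],0],
    [255,[0,0,0],0],
  ],
)

```text
time: 23.2
tool_pos: [0.4638, 0.2637, 0.075]
tcp_rot: [-3.13, 0.008, 0.011]
wrist_force: [-0.0, 0.0, -1.9]
width: 0.215
```

```bash
python3 m.py .050 .021;python3 m.py .051 .021
```

```text
[0.46381853 0.26372133 0.07500366] [-0.056333    0.81164005 -2.84939715] 23.25
(array([0.46712743, 0.2665476 , 0.02008552]), array([0.46698099, 0.26657155]), 0.020830946043133736, 312)
pics/h2325.png
[0.46378828 0.26368081 0.07493576] [ 0.29688765  0.66693345 -2.32999211] 23.3
(array([0.46696213, 0.2663731 , 0.02022175]), array([0.46722928, 0.26648593]), 0.02116732858121395, 316)
pics/h2330.png
```

View pics/h2330.png

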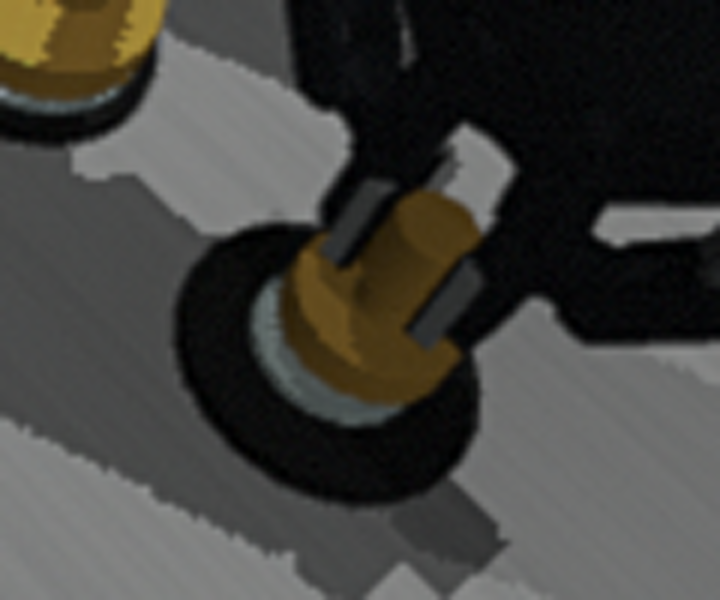

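Emit:
servo_tool(
  moves=[
    [255,[-0.0025,0.0023,0.001],0],
    [255,[0,0,0.002],0],
    [255,[0,0,0.002],0],
    [255,[0,0,0.001],0],
    [255,[0,0,0],0],
    [255,[0,0,0],0],
    [255,[0,0,0],0],
    [255,[0,0,0],0],
  ],
)

```text
time: 23.97
tool_pos: [0.4603, 0.2606, 0.0674]
tcp_rot: [-3.131, 0.009, 0.013]
wrist_force: [0.5, 1.4, -3.0]
width: 0.215
```

```bash
python3 m.py .051 .021
```

```text
[0.46033483 0.26061737 0.06740445] [ 0.17475119  0.02325289 -3.45864268] 24.0167
(array([0.46294795, 0.26319954, 0.02055289]), array([0.46281442, 0.26320174]), 0.02117912471294403, 300)
pics/h2401.png
```

Emit:
servo_tool(
  moves=[
    [255,[0.0013,-0.0005,0],0],
    [255,[0,0,0.0006],0],
    [255,[0,0,0.0006],0],
    [255,[0,0,0.0006],0],
    [255,[0,0,0.0006],0],
    [255,[0,0,0],0],
    [255,[0,0,0],0],
    [255,[0,0,0],0],
  ],
)

```text
time: 24.68
tool_pos: [0.4624, 0.2615, 0.0656]
tcp_rot: [-3.13, 0.009, 0.012]
wrist_force: [-0.2, -0.4, -2.1]
width: 0.215
```

Emit:
servo_tool(
  moves=[
    [255,[0,0,0.0006],0],
    [255,[0,0,0.0006],0],
    [255,[0,0,0.0003],0],
    [255,[0,0,0],0],
    [255,[0,0,0],0],
    [255,[0,0,0],0],
    [255,[0,0,0],0],
    [255,[0,0,0],0],
  ],
)

```text
time: 25.35
tool_pos: [0.4624, 0.2616, 0.0656]
tcp_rot: [-3.13, 0.009, 0.012]
wrist_force: [-1.6, -0.4, 1.3]
width: 0.212
```

Emit:
servo_tool(
  moves=[
    [120,[0,0,0],0],
    [120,[0,0,0],0],
    [120,[0,0,0],0],
    [120,[0,0,0],0],
    [120,[0,0,-0.02],0],
    [120,[0,0,-0.03],0],
    [120,[0,0,-0.03],0],
    [120,[0.0,0,-0.02],0],
  ],
)

```text
time: 26.02
tool_pos: [0.4598, 0.2588, 0.162]
tcp_rot: [-3.135, 0.009, 0.028]
wrist_force: [1.0, 0.1, 0.3]
width: 0.531
```

Emit:
servo_tool(
  moves=[
    [120,[0.006,0.03,0],0],
    [120,[0.008,0.038,0],0],
    [120,[0.008,0.038,0],0],
    [120,[0.008,0.038,0],0],
    [120,[0.008,0.038,0],0],
    [120,[0.008,0.038,0],0],
    [120,[0.008,0.038,0],0],
    [120,[0.008,0.038,0],0],
  ],
)

```text
time: 26.68
tool_pos: [0.53, -0.0388, 0.1695]
tcp_rot: [-3.126, -0.014, -0.01]
wrist_force: [0.5, -0.1, -0.4]
width: 0.531
```

```bash
python3 chk.py .464 .261 .021
```

```text
[ 0.5300213  -0.03884684  0.16950926]
top (array([0.46242833, 0.26002914, 0.01985553]), array([0.46230456, 0.2603156 ]), 0.020823270082473755, 125)
scene (array([0.46425532, 0.26451409, 0.02079726]), array([0.46441177, 0.26407903]), 0.021474776789546013, 408)
pics/c2678.png
```

View pics/c2678.png

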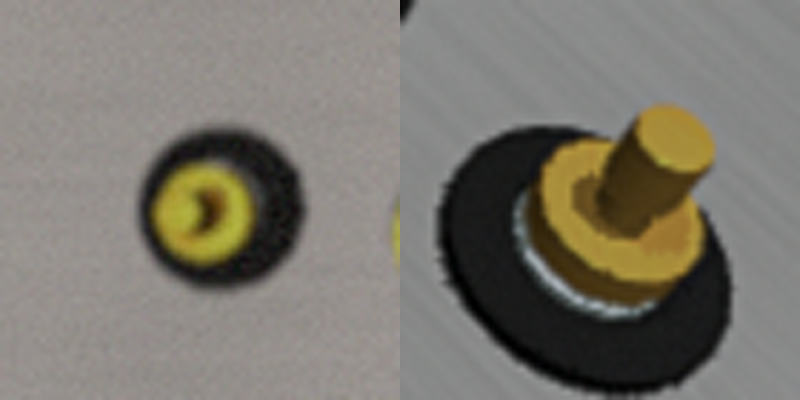

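Emit:
servo_tool(
  moves=[
    [120,[0.005,0.038,0],0],
    [120,[0.005,0.038,0],0],
    [120,[0.005,0.035,0],0],
    [120,[0.006,0.03,0],0],
    [120,[0.006,0.025,0.01],0],
    [120,[0.005,0.016,0.015],0],
    [120,[0.003,0.008,0.015],0],
    [120,[0,0,0.015],0],
  ],
)

```text
time: 27.45
tool_pos: [0.5734, -0.2367, 0.1156]
tcp_rot: [-3.13, -0.003, -0.032]
wrist_force: [0.4, -0.0, -0.7]
width: 0.534
```

The small weight is upright and centred: scene (.4643,.2643) against lens (.4643,.2643), top (.4624,.2602) against (.4631,.2605). Its apparent offset in the top crop is parallax. Last is the tiny weight.

Emit:
servo_tool(
  moves=[
    [120,[-0.002,0.009,0.015],0],
    [120,[0,0,0.01],0],
    [120,[0,0,0],0],
    [120,[0,0,0],0],
    [120,[0,0,0],0],
    [120,[0,0,0],0],
    [120,[0,0,0],0],
    [120,[0,0,0],0],
  ],
)

```text
time: 28.12
tool_pos: [0.5723, -0.2407, 0.0877]
tcp_rot: [-3.126, -0.005, -0.027]
wrist_force: [-0.8, -0.1, 0.1]
width: 0.53
```

Emit:
servo_tool(
  moves=[
    [120,[-0.002,0.006,0.01],0],
    [120,[0,0,0.012],0],
    [120,[0,0,0.01],0],
    [120,[0,0,0.004],0],
    [120,[0,0,0],0],
    [120,[0,0,0],0],
    [120,[0,0,0],0],
    [120,[0,0,0],0],
  ],
)

```text
time: 28.78
tool_pos: [0.5709, -0.2467, 0.048]
tcp_rot: [-3.127, -0.005, -0.028]
wrist_force: [-0.1, -0.6, 0.1]
width: 0.533
```

Emit:
servo_tool(
  moves=[
    [120,[0,0,-0.001],0],
    [120,[0,0,0],0],
    [255,[0,0,0],0],
    [255,[0,0,0],0],
    [255,[0,0,0],0],
    [255,[0,0,0],0],
    [255,[0,0,0],0],
    [255,[0,0,0],0],
  ],
)

```text
time: 29.45
tool_pos: [0.5718, -0.2471, 0.0506]
tcp_rot: [-3.128, -0.005, -0.032]
wrist_force: [0.5, -0.2, -0.0]
width: 0.213
```

Emit:
servo_tool(
  moves=[
    [255,[0,0,0],0],
    [255,[0,0,0],0],
    [255,[0,0,-0.01],0],
    [255,[0,0,-0.02],0],
    [255,[0,0,-0.03],0],
    [255,[0,0,-0.03],0],
    [255,[0,0,-0.02],0],
    [255,[0.0,0,0.0],0],
  ],
)

```text
time: 30.12
tool_pos: [0.5664, -0.2471, 0.1632]
tcp_rot: [-3.124, -0.005, -0.018]
wrist_force: [0.8, -0.3, -0.2]
width: 0.215
```

Emit:
servo_tool(
  moves=[
    [255,[0.002,-0.015,0],0],
    [255,[0.004,-0.03,0],0],
    [255,[0.006,-0.037,0],0],
    [255,[0.006,-0.037,0],0],
    [255,[0.006,-0.037,0],0],
    [255,[0.006,-0.03,0],0],
    [255,[0.004,-0.02,0],0],
    [255,[0.002,-0.01,0.01],0],
  ],
)

```text
time: 30.78
tool_pos: [0.6007, -0.0214, 0.1532]
tcp_rot: [-3.123, 0.008, -0.016]
wrist_force: [0.2, -0.2, -1.0]
width: 0.214
```

Emit:
servo_tool(
  moves=[
    [255,[0,-0.003,0.02],0],
    [255,[0,0,0.02],0],
    [255,[0,0,0.02],0],
    [255,[0,0,0.01],0],
    [255,[0,0,0],0],
    [255,[0,0,0],0],
    [255,[0,0,0],0],
    [255,[0,0,0],0],
  ],
)

```text
time: 31.45
tool_pos: [0.5939, -0.0116, 0.0694]
tcp_rot: [-3.122, -0.001, 0.007]
wrist_force: [-0.5, -0.0, -1.6]
width: 0.215
```

```bash
python3 m.py .0505 .015
```

```text
[ 0.59419697 -0.01167368  0.0697542 ] [-0.08765653 -0.73231408 -1.16897311] 31.5
(array([ 0.59435868, -0.00638704,  0.01413858]), array([ 0.59481919, -0.00635737]), 0.014625088311731815, 75)
pics/h3150.png
```

Emit:
servo_tool(
  moves=[
    [255,[0.0065,0.0035,0],0],
    [255,[0,0,0],0],
    [255,[0,0,0],0],
    [255,[0,0,0],0],
    [255,[0,0,0],0],
    [255,[0,0,0],0],
    [255,[0,0,0],0],
    [255,[0,0,0],0],
  ],
)

```text
time: 32.17
tool_pos: [0.6056, -0.0168, 0.075]
tcp_rot: [-3.123, 0.002, -0.009]
wrist_force: [-0.2, -0.3, -1.6]
width: 0.213
```

```bash
python3 m.py .0505 .015;python3 m.py .052 .015
```

```text
[ 0.60552466 -0.01677664  0.07493609] [ 0.89910372 -0.01138424 -1.70299635] 32.2167
(array([ 0.60580193, -0.01136341,  0.01387906]), array([ 0.60641158, -0.01157101]), 0.01461604330688715, 75)
pics/h3221.png
[ 0.60548947 -0.01678989  0.07486902] [ 0.27936166 -1.53346334 -2.19048797] 32.2667
(array([ 0.60532503, -0.01245546,  0.01425818]), array([ 0.60582852, -0.01233744]), 0.014962059445679188, 81)
pics/h3226.png
```

View pics/h3226.png

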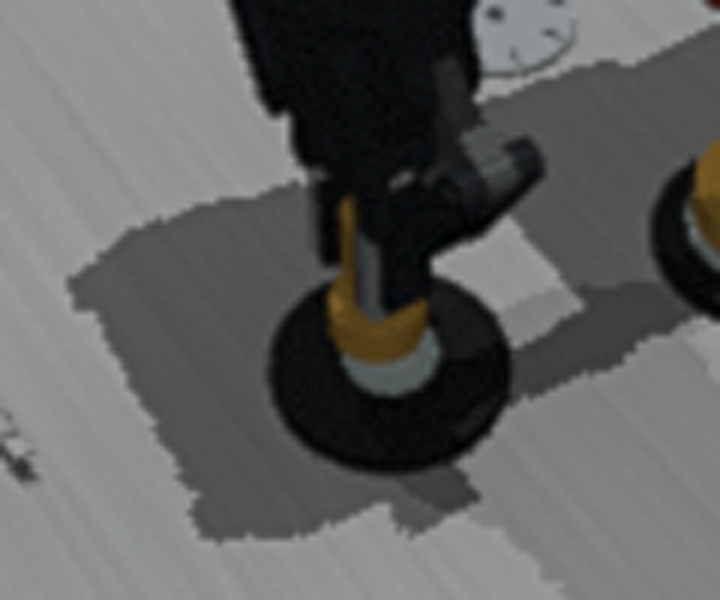

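Emit:
servo_tool(
  moves=[
    [255,[-0.0045,-0.0015,0.001],0],
    [255,[0,0,0.002],0],
    [255,[0,0,0.002],0],
    [255,[0,0,0.001],0],
    [255,[0,0,0],0],
    [255,[0,0,0],0],
    [255,[0,0,0],0],
    [255,[0,0,0],0],
  ],
)

```text
time: 32.93
tool_pos: [0.5995, -0.0147, 0.0673]
tcp_rot: [-3.123, 0.001, -0.006]
wrist_force: [-0.2, 0.2, -1.8]
width: 0.213
```

```bash
python3 m.py .0505 .015;python3 m.py .052 .015
```

```text
[ 0.59952541 -0.01467302  0.0673397 ] [ 0.30396258  0.12533935 -1.98994511] 32.9833
(array([ 0.59956423, -0.01029119,  0.01421772]), array([ 0.59995705, -0.01045599]), 0.014914320781826973, 74)
pics/h3298.png
[ 0.59955277 -0.01470044  0.06738183] [ 1.10331016  0.03734919 -0.45594759] 33.0333
(array([ 0.59957159, -0.01066743,  0.01465697]), array([ 0.59943831, -0.01090088]), 0.015498156659305096, 83)
pics/h3303.png
```

Emit:
servo_tool(
  moves=[
    [255,[0.0013,0.0005,0],0],
    [255,[0,0,0.0006],0],
    [255,[0,0,0.0006],0],
    [255,[0,0,0.0006],0],
    [255,[0,0,0],0],
    [255,[0,0,0],0],
    [255,[0,0,0],0],
    [255,[0,0,0],0],
  ],
)

```text
time: 33.7
tool_pos: [0.6015, -0.0153, 0.0658]
tcp_rot: [-3.123, 0.001, -0.007]
wrist_force: [0.4, -0.2, -2.1]
width: 0.214
```

```bash
python3 m.py .0505 .015
```

```text
[ 0.60151557 -0.01529468  0.06578983] [-0.73238585 -0.00448096 -0.67534193] 33.75
(array([ 0.60202771, -0.01026387,  0.01441744]), array([ 0.60251409, -0.01036063]), 0.015048773027956486, 77)
pics/h3375.png
```

View pics/h3375.png

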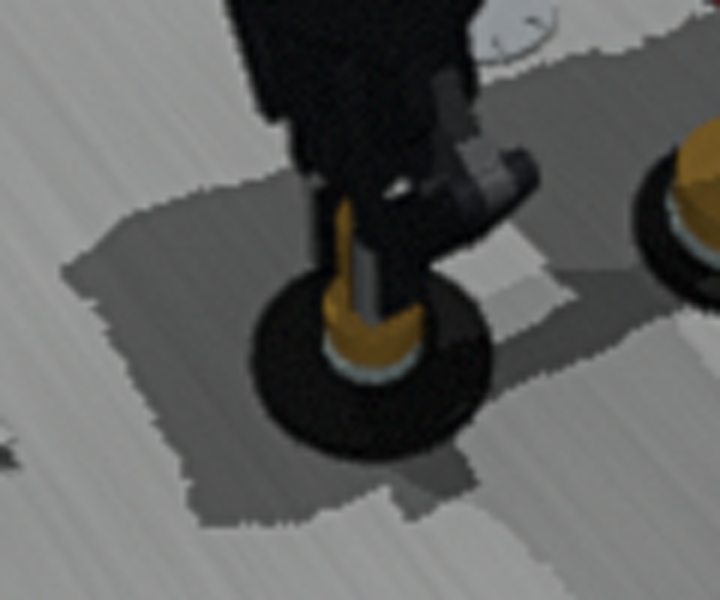

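Emit:
servo_tool(
  moves=[
    [255,[-0.0005,0,0.0006],0],
    [255,[0,0,0.0006],0],
    [255,[0,0,0.0004],0],
    [255,[0,0,0],0],
    [255,[0,0,0],0],
    [255,[0,0,0],0],
    [255,[0,0,0],0],
    [255,[0,0,0],0],
  ],
)

```text
time: 34.42
tool_pos: [0.6016, -0.0153, 0.0657]
tcp_rot: [-3.123, 0.001, -0.01]
wrist_force: [-2.2, 0.2, 0.4]
width: 0.211
```

Emit:
servo_tool(
  moves=[
    [120,[0,0,0],0],
    [120,[0,0,0],0],
    [120,[0,0,0],0],
    [120,[0,0,0],0],
    [120,[0,0,-0.02],0],
    [120,[0,0,-0.03],0],
    [120,[0,0,-0.03],0],
    [120,[0.0,0,-0.03],0],
  ],
)

```text
time: 35.08
tool_pos: [0.5944, -0.0168, 0.1685]
tcp_rot: [-3.121, 0.001, 0.02]
wrist_force: [0.0, -0.7, 0.5]
width: 0.531
```

Emit:
servo_tool(
  moves=[
    [120,[-0.015,0.03,0],0],
    [120,[-0.015,0.035,0],0],
    [120,[-0.015,0.035,0],0],
    [120,[-0.015,0.035,0],0],
    [120,[-0.015,0.035,0],0],
    [120,[-0.015,0.035,0],0],
    [120,[-0.015,0.02,0],0],
    [120,[0,0.01,0],0],
  ],
)

```text
time: 35.75
tool_pos: [0.4953, -0.2591, 0.1772]
tcp_rot: [-3.126, -0.014, -0.02]
wrist_force: [0.3, 0.7, -1.0]
width: 0.526
```

Emit:
servo_tool(
  moves=[
    [120,[-0.005,0.025,0],0],
    [120,[-0.005,0.025,0],0],
    [120,[-0.005,0.02,0],0],
    [120,[0,0.01,0],0],
    [120,[0,0,0],0],
    [120,[0,0,0],0],
    [120,[0,0,0],0],
    [120,[0,0,0],0],
  ],
)

```text
time: 36.42
tool_pos: [0.4831, -0.3423, 0.1758]
tcp_rot: [-3.124, -0.008, -0.026]
wrist_force: [0.1, 0.8, -0.3]
width: 0.527
```

```bash
python3 chk.py .601 -.0145 .015; python3 chk.py .454 .144 .033;python3 chk.py .468 .007 .027; python3 chk.py .464 .261 .021
python3 - <<'E'
from H import *
for n in("top","scene"):
    c=bot.read_camera(n)
    cv2.imwrite('pics/%s9.png'%n,cv2.resize(c['pixels'][:,:,::-1],(768,576),interpolation=cv2.INTER_CUBIC))
E
ls -t pics|head -7
```

```text
[ 0.4831494  -0.34227399  0.1758339 ]
top (array([ 0.60014469, -0.0159258 ,  0.01413108]), array([ 0.60024148, -0.01597613]), 0.01454162783920765, 44)
scene (array([ 0.60160608, -0.01066859,  0.01460555]), array([ 0.60176498, -0.0104036 ]), 0.01529446430504322, 115)
pics/c3651.png
[ 0.48310234 -0.34219963  0.17590431]
top (array([0.45291687, 0.14267895, 0.03187316]), array([0.45295671, 0.14240928]), 0.03249191865324974, 418)
scene (array([0.45485122, 0.14758579, 0.03282785]), array([0.4547103 , 0.14780247]), 0.0337417833507061, 783)
pics/c3661.png
[ 0.48298767 -0.34258235  0.1760137 ]
top (array([0.46656375, 0.00626064, 0.02590851]), array([0.46664232, 0.00656682]), 0.02671426348388195, 270)
scene (array([0.46844275, 0.01141971, 0.02667448]), array([0.46849307, 0.01159168]), 0.027411889284849167, 367)
pics/c3671.png
[ 0.48287441 -0.34292302  0.17606338]
top (array([0.46240405, 0.25980352, 0.01977994]), array([0.46236742, 0.25964212]), 0.020473256707191467, 125)
scene (array([0.46442078, 0.26457275, 0.02085773]), array([0.46475586, 0.26420036]), 0.021752171218395233, 409)
pics/c3681.png
scene9.png
top9.png
c3681.png
c3671.png
c3661.png
c3651.png
h3375.png
```

View pics/scene9.png

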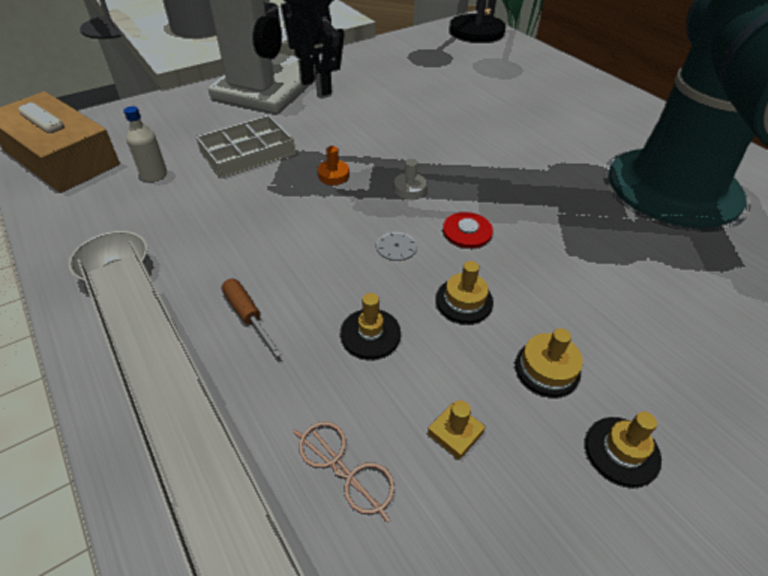

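View pics/c3651.png

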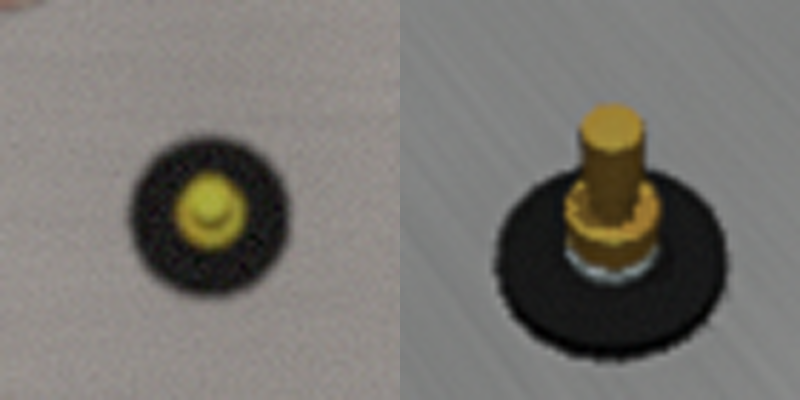

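All four weights stand upright, centred on their lenses, and the square weight at (457,428) and the frame are where they were. The gripper is well clear at (315,70) in the scene view. Handing in.

```bash
python3 -c "
from workcell import bot
print(bot.read_state()['time'],bot.finish_job())"
```

```text
the job is handed in; nothing more can be done
36.9167 None
```

All four brass weights are standing upright on their lenses. I placed them in order, large, medium, small, tiny, letting go of each before fetching the next. I handed the job in at 36.9 s of the 96 s allowed.

- **Centring:** in the final pictures, each foot centre is within about 1 mm of its lens centre in both cameras. The exception is the tiny weight in the scene camera, which read about 1.5–2 mm off in y, while the top camera put it within 0.8 mm.
- **Camera disagreement:** the two cameras differ by about 2 mm in x and 4–5 mm in y. To avoid that error I compared weight and lens within the same camera and took y from the gripper's grasp.
- **Forces:** I watched the wrist force as each weight was set down, and contact only just took the weight off the gripper. The largest reading after any move was about 5 N.
- **Left alone:** I did not touch the square weight, frame, orange and white weights or red pad. In the last scene picture they are where they began.

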